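# Level the sieving table with a spirit level and hold it down

## Task

Set the yellow spirit level down flat on the tilted aluminium plate, lying lengthwise from the hinge side towards the red knob, and let go of it. Only then turn the red wing knob of the levelling foot until the bubble rests centred between the two black marks. Finally press the spirit level firmly down on the plate with about 10 N, not ramming it, and finish while still pressing, with the bubble centred; leave everything else on the bench where it is.

Things in the scene. Friction and masses are not known exactly. Their poses are not given: they have to be found in the camera images.
- level: Loose yellow spirit level, bar 160 x 46 x 22 mm, 0.12 to 0.22 kg, at first on the bench right of the plate. Origin: centre of its underside; x along its length, z up. At y = +10 mm lies the green vial, 60 mm long, up to 29 mm high, with black marks at x = -11 and +11 mm and a white bubble 15 mm long. Either end may point to the hinge.
- level_rail (a point): Centre of the flat top of the level's black grip rail, 63 mm above the level's underside, at its y = -13 mm, axes as the level's. The rail is 70 mm long (x) and 14 mm wide (y). Grasp it across its width about 12 mm below this point, so the fingertips clear the vial; press down here.
- bubble (a joint): Where the bubble stands: value times 150 mm is its offset from the middle of the vial along the level's x axis (0.02 is 3 mm); 0 is centred. It floats to the higher end of the level, by about 4 units per radian of slope (0.6 mm per milliradian), at most +-0.11 (16.5 mm), and settles 0.6 s after the level stops moving. Within +-0.02 is centred.
- plate: Aluminium plate 160 x 320 x 12 mm, hinged along its left side. Origin on the hinge axis, 16 mm below the upper face; x along the hinge, y away from the foot: it spans y -310 to +10 mm, x -80 to +80 mm. Its upper face is 66 mm above the bench at the hinge. At the start its foot side is low by 0.01 to 0.033 rad.
- plate_seat (a point): Point on the plate's upper face midway between two thin blue guide lines (68 mm apart, running from the hinge side towards the foot), 85 mm from the hinge axis: a good centre for the spirit level, whose length then lies along this point's y axis. Axes as the plate's; z is its upward normal.
- foot_grip (a point): Grip point of the levelling foot's red wing knob, on its vertical axis, 260 mm from the hinge, 37 mm above the plate. The wing is 50 mm long (this point's x) and 14 mm wide (y), 13 to 51 mm above the plate, on a round collar of radius 23 mm. Clockwise from above raises the foot side 0.015 rad per rad (the knob rises 4 mm per rad); it stays as left, friction about 0.12 N m.
- foot (a joint): Turn of the wing knob in rad, growing clockwise seen from above, stops at +-3.2. Starts at -1.85 to -1.05. The bench is not true, so no fixed value means level: only the bubble tells; about 0.7 to 2.2 rad clockwise will be needed, often more than one grasp.
- bowl: Bystander: steel bowl, radius 75 mm, 75 mm high, loose, at the back. Origin under its centre.
- sieve: Bystander: round steel sieve, radius 75 mm, 50 mm high, loose, at the back. Origin under its centre.
- funnel: Bystander: steel funnel standing mouth down, 47 mm radius, 85 mm high, loose, at the back left. Origin under its centre.
- jar: Bystander: clear jar, radius 34 mm, 100 mm high, loose, at the back right. Origin under its centre.
- brush: Bystander: hand brush lying on the left of the bench, loose. Origin under its middle.
- tape: Bystander: yellow tape roll lying flat, radius 32 mm, 20 mm high, loose, on the right. Origin under its centre.

How it is judged:
On the way, in this order (a step that is already met when the one before it is completed fails the run):
1. the spirit level lies flat on the plate, lengthwise between hinge and foot (within 15 degrees), let go, with the foot not yet adjusted (contact force between level and plate above 0.5 N and contact force between the fingers and level below 0.1 N and angle between the x axis of level and the y axis of plate, either way round below 0.26 rad and z of level in the frame of plate_seat between -0.004 and 0.004 m), for 0.3 s.
2. the plate has been brought level with the foot: bubble within 3 mm of centre (value of joint bubble between -0.02 and 0.02 rad and angle between plate's own z axis and vertical below 0.008 rad and contact force between level and plate above 0.5 N), for 0.3 s.
At the end, for the whole second after the job is handed in: The fingers still press the spirit level: it bears on the plate with more than 6 N (its weight included), lies flat on it and lengthwise between hinge and foot within 15 degrees, the bubble stays within 3 mm of centre, the plate is level within 0.008 rad and nothing moves (contact force between level and plate above 6 N and contact force between the fingers and level above 3 N and value of joint bubble between -0.02 and 0.02 rad and angle between plate's own z axis and vertical below 0.008 rad and angle between the x axis of level and the y axis of plate, either way round below 0.26 rad and z of level in the frame of plate_seat between -0.004 and 0.004 m and linear speed of level below 0.02 m/s); the arm keeps its last pose, push and grip.
It fails at once if the spirit level is rammed onto the plate (over 45 N) (contact force between level and plate above 45 N).
It fails at once if a bystander is shifted by more than 30 mm (distance of any of bowl, sieve, funnel, jar, brush, tape from where it was at the start of the episode above 0.03 m).
It also fails if it takes over 72 s, if anything falls off the work surface, if the arm or the gripper's body presses on something with over 40 N, if the wrist force passes 120 N, or if a joint passes its speed limit or range.

## Robot

A 7-joint arm with a two-finger parallel gripper is mounted at the origin on the work surface. World frame = base frame: x ahead of the robot, y to its left, z up, the work surface at z = 0. Lengths are in m, angles in rad, forces in N, time in s.
With the tool pointing down it reaches from about 0.4 to 0.85 m from the base axis. Payload 10.4 kg.
Tool frame: the origin (TCP) lies at the very end of the fingers, on their centre line; the grasp point (between the pads) lies 19 mm behind it (r.pinch_z is the distance from the TCP to the grasp point, in m); z points along the fingers, y is the line along which they close (so a half turn about z gives the same grasp; the last joint's range is limited). The gripper opens to 87 mm and grips with 3 to 60 N. Pads are 19 mm wide; open, the fingers measure 117 mm over their backs; the gripper's body (75 mm by 190 mm) begins 51 mm behind the grasp point.
Start: joints at [1.177, 0.332, -0.065, 1.46, 0.022, 1.35, -0.088], TCP at [0.226, -0.583, 0.223] pointing down, gripper open.
Joint ranges: [-2.6, 2.6], [-0.5, 2.12], [-1.47, 1.34], [0.16, 2.42], [-1.27, 4.41], [0.06, 2.06], [-2.6, 2.6]. Speed limits (rad/s): [2.22, 2.22, 2.79, 2.79, 3.14, 3.14, 3.14].

## Interface

Orientations are given as a unit quaternion [x, y, z, w].
In Python, from bench import sensors, vision, r gives the robot as it stands.
- The arm moves only by the shell command python3 -m crank 'ROWS' [OPENING] [FORCE]. ROWS is JSON, a list of rows, each a list of 2 entries, a list of its own where there are three numbers: the shift along the tool's x, y, z normalised to -1 to 1, where 1 is 3 cm, then the turn about the tool's z normalised to -1 to 1, where 1 is 8 degrees. A call has 1 to 12 rows; each row shifts and turns the commanded pose from where the row before left it, along the tool's axes as they then stand; what a row does not reach is not made up. A row lasts 1/8 s, in which the tool goes at most 62.5 mm and 10.7 degrees, less where a joint would pass 70% of its speed; a pose out of reach is approached as far as the arm can. A call with a number of a shift or a turn outside -1 to 1 is refused whole. A call with a gripper value outside its range is refused whole. OPENING is the opening, from 0 (shut) to 1 (fully open), set as the call begins (- or left out, the last holds). The fingers move at their own pace and stop on an object; FORCE is the grip in N (left out, the last holds). Time passes only in rows, so rows that do not move let the fingers close. It gives the time, the measured TCP pose, the force, the opening and the grip force at its end, in the units of the state.
- sensors.read_state(): the state, without advancing time (a new reading comes with each control period).
- vision.camera(name): name is "scene" or "top"; returns the picture (384x512x3 uint8, red, green, blue); there is no depth.
- vision.camera_model(name): a dict with "vertical_fov" (degrees; the focal length in pixels is half the picture's height over the tangent of half this angle, whatever the lens; pixels are square), "cx", "cy" (the principal point, pixels), "camera_from_world" (4x4, takes a point from world to camera coordinates). Camera axes: x right, y down, z forward; pixel columns grow to the right and rows downward; lengths in m; the calibration is good to about 2 mm. A picture is of the moment at which its call begins. camera_model takes no time and is no camera call.
- r.close_job(): hands the job in; it is judged then, once.
The state is a dict: "time": time; "joint_positions": joint angles; "joint_vel": joint speeds; "joint_torque": joint torques, N m; "ee_pos": TCP position; "eef_rot": TCP orientation; "ft_force": force on the tool from outside, world axes, zero at the start; "torque": the same for the moment, N m; "width": finger opening in m; "grip_force": force on a finger pad.
Only numpy, scipy, OpenCV 4.12 (cv2) and the standard library are available. Lean on these libraries where they do the work, as an engineer would, in place of code of your own. Each camera call takes 0.05 s, during which the arm holds its last target. There are 200 camera calls.

## Working session

There is one attempt and no reset: what is moved stays moved. The work goes in short steps, Python scripts to look and compute and a shell command to move; the robot and the scene stay as the last step left them, time stands still between calls to the robot, and variables do not carry over. Pictures are saved under pics/ and viewed, at most 10 in all, crops included, and the job is handed in when it is done.

```bash
mkdir -p pics; ls; python3 - <<'E'
from bench import sensors, vision, r
import cv2,numpy as np
np.set_printoptions(precision=4,suppress=True)
for n in("scene","top"):
    im=vision.camera(n); cv2.imwrite(f"pics/{n}0.png",cv2.resize(im[:,:,::-1],(800,600),interpolation=cv2.INTER_CUBIC)); m=vision.camera_model(n); print(n,m["vertical_fov"],m["cx"],m["cy"]);print(np.array(m["camera_from_world"]))
print(sensors.read_state(), r.pinch_z)
E
```

```text
pics
scene 56.27819250943902 249.74801803472772 188.63250811981024
[[-0.0744  0.9971  0.016   0.0294]
 [ 0.8404  0.0714 -0.5372 -0.4522]
 [-0.5368 -0.0265 -0.8433  1.6276]
 [ 0.      0.      0.      1.    ]]
top 50.695076650491586 257.9605239255351 199.27239828425093
[[-0.0094 -0.9999  0.0112  0.0024]
 [-0.9934  0.008  -0.1147  0.5875]
 [ 0.1146 -0.0122 -0.9933  1.3337]
 [ 0.      0.      0.      1.    ]]
{'time': 0.1, 'joint_positions': array([ 1.1774,  0.3328, -0.0647,  1.4609,  0.0216,  1.3499, -0.0885]), 'joint_vel': array([ 0.0018, -0.0021, -0.0004, -0.0024, -0.0009,  0.0004, -0.0019]), 'joint_torque': array([  0.0028, -62.4549,   0.0257, -39.0719,  -0.0615,   0.0365,
         0.    ]), 'ee_pos': array([ 0.2263, -0.5822,  0.2218]), 'eef_rot': array([ 0.9829,  0.1843, -0.0001, -0.0006]), 'ft_force': array([-0.4174,  0.3303, -0.624 ]), 'torque': array([-0.0348,  0.0045, -0.0256]), 'grip_force': 0.0, 'width': 0.08706141595110355} 0.0187
```

View pics/scene0.png

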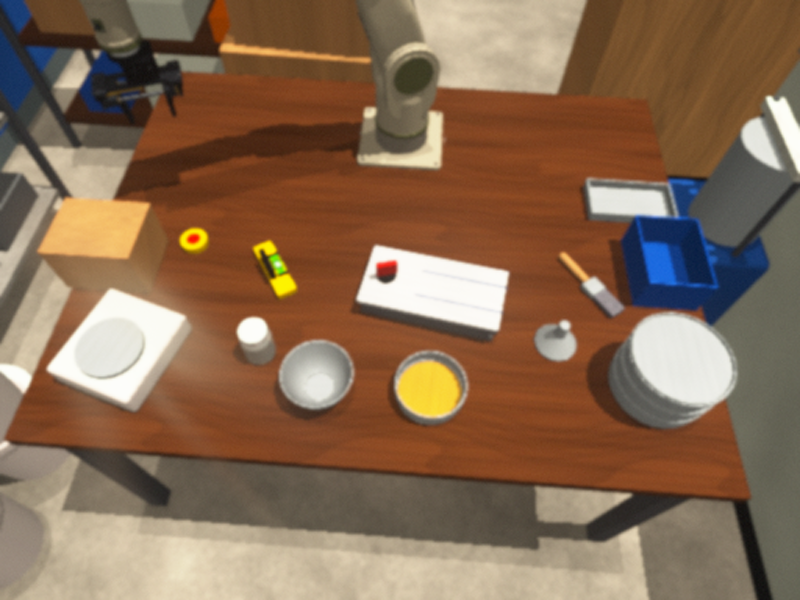

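View pics/top0.png

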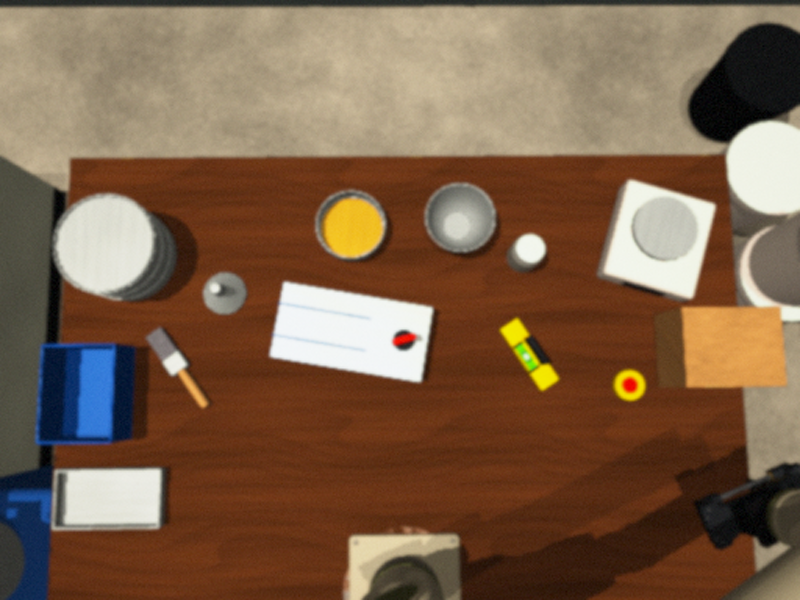

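The top view (800x600 scale) shows the level at about (529,355) with its dark rail to the right of the vial. The plate corners are at (283,283), (434,306), (422,382) and (270,357), and the red knob is at (404,340). Next I'll measure these from both cameras.

```bash
cat > h.py <<'E'
from bench import sensors, vision, r
import cv2,numpy as np
from scipy.spatial.transform import Rotation as R
np.set_printoptions(precision=4,suppress=True)
def K(n):
    m=vision.camera_model(n); f=192/np.tan(np.radians(m["vertical_fov"])/2)
    return f,m["cx"],m["cy"],np.array(m["camera_from_world"])
def proj(n,p):
    f,cx,cy,T=K(n); c=(T[:3,:3]@np.atleast_2d(p).T).T+T[:3,3]
    return np.c_[cx+f*c[:,0]/c[:,2],cy+f*c[:,1]/c[:,2]]
def back(n,uv,z):
    f,cx,cy,T=K(n); uv=np.atleast_2d(uv); d=np.c_[(uv[:,0]-cx)/f,(uv[:,1]-cy)/f,np.ones(len(uv))]@T[:3,:3]
    o=-T[:3,:3].T@T[:3,3]; return o+d*((z-o[2])/d[:,2])[:,None]
def blob(n,im,lo,hi,box):  # box in full-res px x0,y0,x1,y1; HSV
    m=cv2.inRange(cv2.cvtColor(im,cv2.COLOR_RGB2HSV),lo,hi); k=np.zeros_like(m); x0,y0,x1,y1=box; k[y0:y1,x0:x1]=1
    return cv2.findNonZero(m*k)[:,0,:].astype(float)
E
python3 - <<'E'
from h import *
ims={n:vision.camera(n) for n in("scene","top")}
s=512/800
B={"top":{"lv":(315,195,365,255),"kn":(245,205,275,230),"pl":(165,175,285,250)},"scene":{"lv":(155,148,195,195),"kn":(238,163,258,182),"pl":(222,152,332,220)}}
for n in B:
    im=ims[n]
    y=blob(n,im,(18,120,80),(80,255,255),B[n]["lv"]); rc=cv2.minAreaRect(y.astype(np.float32)); print(n,"level rect",rc)
    bx=back(n,cv2.boxPoints(rc),0.022); print(bx, "ctr",bx.mean(0),"lens",np.linalg.norm(bx-np.roll(bx,1,0),axis=1))
    k=blob(n,im,(0,150,60),(8,255,255),B[n]["kn"]); print("knob",k.mean(0),len(k),back(n,k.mean(0),0.098), cv2.minAreaRect(k.astype(np.float32)))
    p=blob(n,im,(0,0,140),(180,60,255),B[n]["pl"]); rc=cv2.minAreaRect(p.astype(np.float32)); b=back(n,cv2.boxPoints(rc),0.064); print("plate",b,b.mean(0),np.linalg.norm(b-np.roll(b,1,0),axis=1))
    tip=sensors.read_state()["ee_pos"]; print("tcp px*1.5625",proj(n,tip)/s, "base origin",proj(n,[0,0,0])/s)
t=cv2.resize(ims["top"][165:265,155:385,::-1],(800,348),interpolation=cv2.INTER_CUBIC)
c=cv2.resize(ims["scene"][140:225,150:340,::-1],(560,250),interpolation=cv2.INTER_CUBIC)
o=np.zeros((600,800,3),np.uint8);o[:348]=t;o[350:,:560]=c;cv2.imwrite("pics/c1.png",o)
E
```

```text
top level rect ((338.36163330078125, 226.41415405273438), (49.97943878173828, 16.273914337158203), 55.784297943115234)
[[ 0.5494 -0.2051  0.022 ]
 [ 0.5803 -0.2519  0.022 ]
 [ 0.4394 -0.3426  0.022 ]
 [ 0.4092 -0.2961  0.022 ]] ctr [ 0.4946 -0.2739  0.022 ] lens [0.1671 0.0561 0.1676 0.0554]
knob [258.2436 216.6667] 78 [[ 0.5241 -0.0023  0.098 ]] ((258.3500061035156, 216.55001831054688), (6.324554920196533, 13.597792625427246), 71.56504821777344)
plate [[ 0.4905  0.2816  0.064 ]
 [ 0.6534  0.2561  0.064 ]
 [ 0.595  -0.0661  0.064 ]
 [ 0.4333 -0.0362  0.064 ]] [0.543  0.1089 0.064 ] [0.3229 0.1649 0.3275 0.1645]
tcp px*1.5625 [[726.3176 495.0595]] base origin [[404.2012 590.3205]]
scene level rect ((175.6032257080078, 171.90597534179688), (39.14710235595703, 15.103466033935547), 61.69924545288086)
[[ 0.4423 -0.3442  0.022 ]
 [ 0.4034 -0.3001  0.022 ]
 [ 0.5559 -0.2023  0.022 ]
 [ 0.5905 -0.2452  0.022 ]] ctr [ 0.498 -0.273  0.022] lens [0.1783 0.0589 0.1812 0.0551]
knob [247.1075 171.5054] 93 [[ 0.5292 -0.0008  0.098 ]] ((247.4188995361328, 171.51351928710938), (8.055550575256348, 12.165525436401367), 80.53767395019531)
plate [[ 0.6051 -0.0645  0.064 ]
 [ 0.4338 -0.0541  0.064 ]
 [ 0.4884  0.285   0.064 ]
 [ 0.6515  0.2523  0.064 ]] [0.5447 0.1047 0.064 ] [0.3202 0.1716 0.3435 0.1664]
tcp px*1.5625 [[152.873  116.9744]] base origin [[400.351  138.8836]]
```

View pics/c1.png

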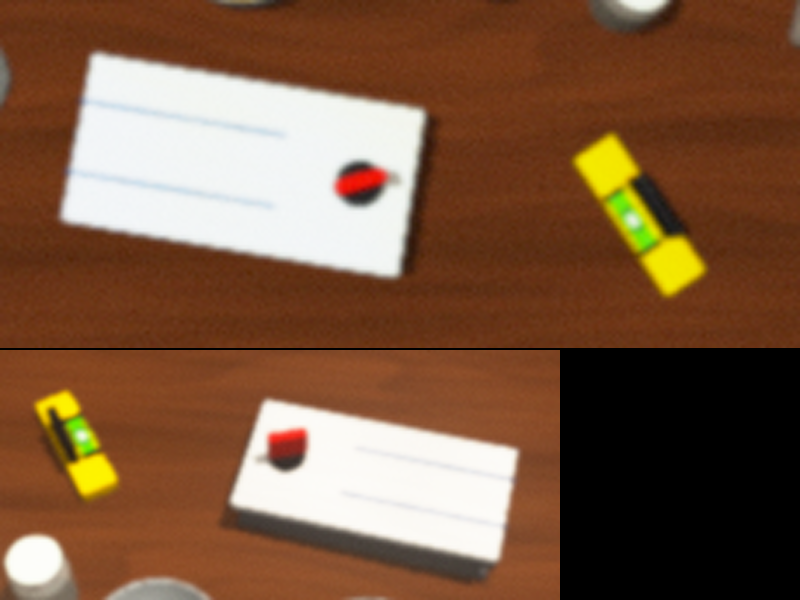

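The crop confirms the layout: the level's vial is on the robot-left side of the rail, and the wing runs roughly along world angle 105°, at about (358,184) in the crop. Estimates:

| Item | World x, y (m) | Axis angle |
|---|---|---|
| Level rail | (0.503, -0.2845) | level x at 32.8° |
| Plate seat | (0.555, 0.173) | plate y at 79.7° |
| Knob | (0.524, 0.000) | wing about 105° |

```bash
cat > go.py <<'E'
import sys; from h import *
def go(x,y,z,a):
    s=sensors.read_state(); M=R.from_quat(s["eef_rot"]).as_matrix(); c=np.degrees(np.arctan2(M[1,0],M[0,0]))
    t=-(a-c+180)%360-180 if False else -(((a-c)+180)%360-180)
    b=np.radians(a); d=np.array([x,y,z])-s["ee_pos"]
    print("t",round(s["time"],2),"tcp",s["ee_pos"],"ang",round(c,2),"tilt",M[:,2],"F",s["ft_force"],"w",round(s["width"],4),"g",round(s["grip_force"],2),"j7",s["joint_positions"][6])
    print("turn units",round(t/8,3),"then shift units",np.array([d@[np.cos(b),np.sin(b),0],d@[np.sin(b),-np.cos(b),0],-d[2]])/0.03)
go(*map(float,sys.argv[1:5]))
E
python3 go.py 0.503 -0.2845 0.12 32.8
```

```text
t 0.2 tcp [ 0.2264 -0.5823  0.2221] ang 21.24 tilt [-0.0003  0.0007 -1.    ] F [-0.9041 -1.3205 -0.6104] w 0.0869 g 0.0 j7 -0.08850288990642564
turn units -1.445 then shift units [13.1286 -3.3501  3.4036]
```

```bash
python3 -m crank '[[[0,0,0],-0.72],[[0,0,0],-0.725],[[1,-0.3,0],0],[[1,-0.3,0],0],[[1,-0.3,0],0],[[1,-0.3,0],0],[[1,-0.3,0],0],[[1,-0.3,0],0],[[1,-0.3,0],0],[[1,-0.3,0],0],[[1,-0.3,0],0],[[1,-0.3,0],0]]' 1
python3 -m crank '[[[1,-0.2,0.5],0],[[1,-0.15,1],0],[[1,0,1],0],[[0.13,0,0.9],0],[[0,0,0],0],[[0,0,0],0]]'
python3 go.py 0.503 -0.2845 0.032 32.8
python3 - <<'E'
from h import *
o=[]
for n,b in(("top",(300,170,400,270)),("scene",(140,120,240,220))):
    im=vision.camera(n)[b[1]:b[3],b[0]:b[2],::-1]; o.append(cv2.resize(im,(400,400),interpolation=cv2.INTER_CUBIC))
cv2.imwrite("pics/g1.png",np.hstack(o))
E
```

```text
time: 1.7
ee_pos: [0.4304, -0.3435, 0.2225]
eef_rot: [0.959, 0.282, -0.0, 0.0]
ft_force: [-0.1, 0.1, -0.9]
width: 0.0871
grip_force: 0.0
time: 2.45
ee_pos: [0.5032, -0.2854, 0.1217]
eef_rot: [0.959, 0.282, 0.0, 0.0]
ft_force: [0.8, -0.2, -0.2]
width: 0.087
grip_force: 0.0
t 2.45 tcp [ 0.5032 -0.2854  0.1217] ang 32.76 tilt [ 0.0009 -0.0008 -1.    ] F [ 0.8163 -0.206  -0.1757] w 0.087 g 0.0 j7 -0.6528921670012733
turn units -0.005 then shift units [ 0.0098 -0.0282  2.9891]
```

View pics/g1.png

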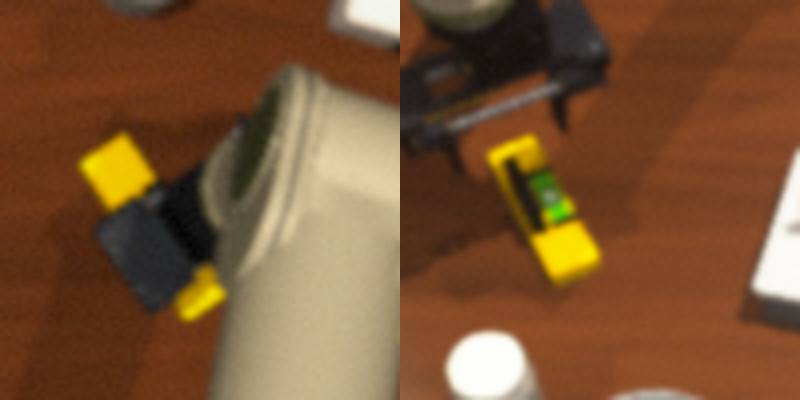

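The fingers straddle the rail across its width (fingertips at about (455,165) and (562,125) in the right-hand view), so I can descend and grasp.

```bash
python3 -m crank '[[[0,-0.03,0.9],0],[[0,0,0.9],0],[[0,0,0.7],0],[[0,0,0.4],0],[[0,0,0],0],[[0,0,0],0]]'
python3 -m crank '[[[0,0,0],0],[[0,0,0],0],[[0,0,0],0],[[0,0,0],0],[[0,0,0],0],[[0,0,0],0],[[0,0,0],0],[[0,0,0],0]]' 0 25
python3 go.py 0.503 -0.2845 0.18 32.8
```

```text
time: 3.3
ee_pos: [0.5033, -0.2843, 0.0347]
eef_rot: [0.959, 0.282, 0.001, 0.001]
ft_force: [-0.2, 0.1, 0.4]
width: 0.087
grip_force: 0.0
time: 4.3
ee_pos: [0.5027, -0.284, 0.0336]
eef_rot: [0.959, 0.282, 0.0, 0.0]
ft_force: [0.6, -0.7, 0.5]
width: 0.0146
grip_force: 0.4
t 4.3 tcp [ 0.5027 -0.284   0.0336] ang 32.81 tilt [ 0.0001 -0.0002 -1.    ] F [ 0.5999 -0.6893  0.5159] w 0.0146 g 0.44 j7 -0.6858640615156871
turn units 0.001 then shift units [-0.0012  0.0205 -4.8807]
```

```bash
python3 -m crank '[[[0,0,0],0],[[0,0,0],0],[[0,0,0],0],[[0,0,-0.3],0],[[0,0,-0.6],0],[[0,0,-1],0],[[0,0,-1],0],[[0,0,-1],0],[[0,0,-0.6],0],[[0,0,-0.4],0],[[0,0,0],0]]'
python3 go.py 0.568 0.171 0.18 79.7
```

```text
time: 5.68
ee_pos: [0.5028, -0.284, 0.181]
eef_rot: [0.959, 0.282, 0.0, 0.0]
ft_force: [-0.0, 0.3, -2.2]
width: 0.0138
grip_force: 25.0
t 5.67 tcp [ 0.5028 -0.284   0.181 ] ang 32.8 tilt [ 0.0007 -0.0005 -1.    ] F [-0.0327  0.3354 -2.1874] w 0.0138 g 25.0 j7 -0.6376936170271357
turn units -5.862 then shift units [15.3111 -0.5735  0.0333]
```

```bash
python3 -m crank '[[[0,0,0],-0.4],[[0,0,0],-0.8],[[0,0,0],-0.8],[[0,0,0],-0.8],[[0,0,0],-0.8],[[0,0,0],-0.8],[[0,0,0],-0.8],[[0,0,0],-0.66],[[0.4,0,0],0],[[0.7,-0.1,0],0],[[0.9,-0.1,0],0],[[0.9,-0.1,0],0]]'
python3 -m crank '[[[0.95,-0.05,0],0],[[0.95,-0.05,0],0],[[0.95,-0.05,0],0],[[0.95,-0.05,0],0],[[0.95,-0.05,0],0],[[0.95,-0.05,0],0],[[0.95,0,0],0],[[0.95,0,0],0],[[0.95,0,0],0],[[0.95,0,0],0],[[0.95,0,0],0],[[0.95,0,0],0]]'
python3 -m crank '[[[0.7,0,0],0],[[0.3,0,0],0],[[0,0,0],0],[[0,0,0],0]]'
python3 go.py 0.568 0.171 0.115 79.7
python3 - <<'E'
from h import *
o=[]
for n,b in(("top",(150,140,310,260)),("scene",(210,130,370,250))):
    im=vision.camera(n)[b[1]:b[3],b[0]:b[2],::-1]; o.append(cv2.resize(im,(400,300),interpolation=cv2.INTER_CUBIC))
cv2.imwrite("pics/p1.png",np.hstack(o))
E
```

```text
time: 7.18
ee_pos: [0.5094, -0.1939, 0.1804]
eef_rot: [0.768, 0.641, 0.0, -0.0]
ft_force: [0.7, -1.1, -1.9]
width: 0.0141
grip_force: 25.0
time: 8.68
ee_pos: [0.5607, 0.144, 0.1805]
eef_rot: [0.768, 0.641, -0.0, -0.0]
ft_force: [0.9, 0.0, -1.7]
width: 0.0137
grip_force: 25.0
time: 9.18
ee_pos: [0.567, 0.17, 0.1804]
eef_rot: [0.768, 0.64, -0.0, 0.0]
ft_force: [0.3, -0.1, -2.0]
width: 0.0135
grip_force: 25.0
t 9.18 tcp [0.567  0.17   0.1804] ang 79.62 tilt [-0.0001 -0.0008 -1.    ] F [ 0.3105 -0.1441 -2.0464] w 0.0135 g 25.0 j7 -0.7269968499842381
turn units -0.01 then shift units [0.0389 0.0259 2.1815]
```

View pics/p1.png

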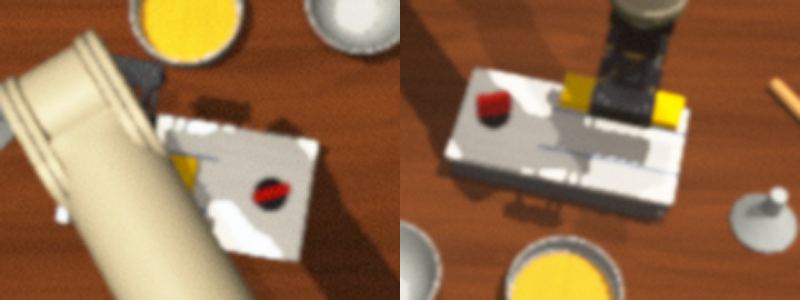

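The level hangs parallel to the guide lines over the seat (about (625,105) in the right-hand view), and the knob is untouched. I'll descend slowly.

```bash
python3 -m crank '[[[0,0,0.4],0],[[0,0,0.7],0],[[0,0,0.7],0],[[0,0,0.4],0],[[0,0,0.2],0],[[0,0,0.1],0],[[0,0,0],0],[[0,0,0],0]]'
python3 -m crank '[[[0,0,0.05],0],[[0,0,0.03],0],[[0,0,0],0]]'
```

```text
time: 10.28
ee_pos: [0.5674, 0.171, 0.1061]
eef_rot: [0.768, 0.641, 0.0, 0.0]
ft_force: [-0.7, 1.2, -2.3]
width: 0.014
grip_force: 25.0
time: 10.65
ee_pos: [0.5671, 0.1709, 0.1031]
eef_rot: [0.768, 0.641, -0.0, 0.0]
ft_force: [-0.1, -0.6, -2.0]
width: 0.0142
grip_force: 25.0
```

```bash
for i in 1 2 3; do python3 -m crank '[[[0,0,0.04],0],[[0,0,0],0],[[0,0,0],0]]' | egrep 'ee_pos|ft_'; done
```

```text
ee_pos: [0.5671, 0.1709, 0.1019]
ft_force: [-0.7, -0.4, -1.4]
ee_pos: [0.5671, 0.1709, 0.1007]
ft_force: [-0.1, -0.8, -1.7]
ee_pos: [0.5671, 0.1709, 0.0995]
ft_force: [-0.8, -0.2, -1.7]
```

```bash
for i in 1 2; do python3 -m crank '[[[0,0,0.04],0],[[0,0,0],0],[[0,0,0],0]]' | egrep 'ee_pos|ft_'; done
```

```text
ee_pos: [0.5673, 0.1706, 0.0986]
ft_force: [-1.3, -2.7, 2.3]
ee_pos: [0.5674, 0.1707, 0.0975]
ft_force: [-1.7, -3.8, 5.5]
```

```bash
python3 -m crank '[[[0,0,0],0],[[0,0,0],0],[[0,0,0],0],[[0,0,0],0],[[0,0,0],0],[[0,0,0],0]]' 0.7
python3 -m crank '[[[0,0,-0.5],0],[[0,0,-1],0],[[0,0,-1],0],[[0,0,-0.5],0],[[0,0,0],0]]'
python3 go.py 0.524 0.0 0.2 100
```

```text
time: 13.28
ee_pos: [0.5671, 0.1709, 0.0971]
eef_rot: [0.768, 0.641, 0.0, 0.0]
ft_force: [-0.7, 0.3, -0.4]
width: 0.059
grip_force: 0.0
time: 13.9
ee_pos: [0.5676, 0.1711, 0.1882]
eef_rot: [0.768, 0.641, 0.001, 0.001]
ft_force: [0.3, 0.4, -0.8]
width: 0.0609
grip_force: 0.0
t 13.9 tcp [0.5676 0.1711 0.1882] ang 79.68 tilt [ 0.002   0.0002 -1.    ] F [ 0.3354  0.412  -0.8249] w 0.0609 g 0.0 j7 -0.7244595527338968
turn units -2.54 then shift units [-5.364  -2.4218 -0.3926]
```

```bash
cat > wing.py <<'E'
from h import *
from scipy.optimize import minimize
def fit(x0,zp,names=("top","scene"),boxes={"top":(240,200,280,235),"scene":(230,155,265,185)}):
    obs={}
    for n in names:
        im=cv2.resize(vision.camera(n),None,fx=4,fy=4,interpolation=cv2.INTER_CUBIC); h=cv2.cvtColor(im,cv2.COLOR_RGB2HSV)
        m=(cv2.inRange(h,(0,120,50),(10,255,255))|cv2.inRange(h,(170,120,50),(180,255,255)))>0; b=[4*v for v in boxes[n]]
        k=np.zeros(m.shape,bool); k[b[1]:b[3],b[0]:b[2]]=1; obs[n]=m&k
    def cost(p):
        a=np.radians(p[2]*10); u=np.array([np.cos(a),np.sin(a)]); v=np.array([-u[1],u[0]]); c=0
        P=[[*(p[:2]/100+i*.025*u+j*.007*v),z] for i in(-1,1) for j in(-1,1) for z in(zp+.013,zp+.051)]
        for n in names:
            q=proj(n,P)*4+1.5; M=np.zeros(obs[n].shape,np.uint8); cv2.fillConvexPoly(M,cv2.convexHull((q*16).astype(np.int32)),1,shift=4)
            c+=1-(obs[n]&(M>0)).sum()/(obs[n]|(M>0)).sum()
        return c
    best=min((minimize(cost,[x0[0]*100,x0[1]*100,a/10],method="Nelder-Mead",options=dict(initial_simplex=np.array([[x0[0]*100,x0[1]*100,a/10],[x0[0]*100+.5,x0[1]*100,a/10],[x0[0]*100,x0[1]*100+.5,a/10],[x0[0]*100,x0[1]*100,a/10+1]]))) for a in range(0,180,30)),key=lambda r:r.fun)
    return best.x/[100,100,.1],best.fun
if __name__=="__main__":
    print(fit((.524,0),.060)); print(fit((.524,0),.060,("top",))); print(fit((.524,0),.060,("scene",)))
E
python3 wing.py
python3 - <<'E'
from h import *
o=[]
for n,b in(("top",(150,140,310,260)),("scene",(210,130,370,250))):
    im=vision.camera(n)[b[1]:b[3],b[0]:b[2],::-1]; o.append(cv2.resize(im,(400,300),interpolation=cv2.INTER_CUBIC))
cv2.imwrite("pics/p2.png",np.hstack(o))
E
```

```text
(array([  0.5254,  -0.0019, 105.638 ]), np.float64(1.1187329570322233))
(array([  0.5243,  -0.0028, 105.5078]), np.float64(0.5843932622894465))
(array([  0.5267,  -0.0036, 105.6981]), np.float64(0.5288856659415035))
```

View pics/p2.png

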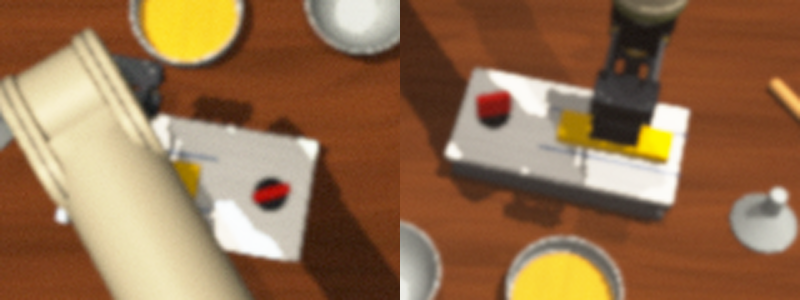

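The level lies on the plate inside the guide lines (about (615,135) in the right-hand view), and the knob fit gives (0.525, -0.002) at 105.6°. Now I'll go above the knob.

```bash
python3 -m crank '[[[0,0,-0.4],-0.5],[[0,0,0],-0.9],[[0,0,0],-0.9],[[0,0,0],-0.86],[[0,0,0],0]]' 1
python3 go.py 0.525 -0.001 0.15 105
```

```text
time: 14.82
ee_pos: [0.5669, 0.1708, 0.1986]
eef_rot: [0.609, 0.793, -0.0, -0.0]
ft_force: [-0.2, -0.4, 0.0]
width: 0.0865
grip_force: 0.0
t 14.82 tcp [0.5669 0.1708 0.1986] ang 104.92 tilt [-0.0009 -0.     -1.    ] F [-0.2401 -0.4111  0.009 ] w 0.0865 g 0.0 j7 -0.3005709247747987
turn units -0.01 then shift units [-5.1696 -2.8323  1.6193]
```

```bash
python3 -m crank '[[[-0.5,-0.3,0],0],[[-0.9,-0.5,0],0],[[-0.9,-0.5,0],0],[[-0.9,-0.5,0],0],[[-0.9,-0.5,0],0],[[-0.7,-0.4,0.6],0],[[-0.37,-0.13,1],0],[[0,0,0],0],[[0,0,0],0]]' 1
python3 go.py 0.525 -0.001 0.082 105; python3 - <<'E'
from h import *
o=[]
for n,b in(("top",(150,140,310,260)),("scene",(210,130,370,250))):
    im=vision.camera(n)[b[1]:b[3],b[0]:b[2],::-1]; o.append(cv2.resize(im,(400,300),interpolation=cv2.INTER_CUBIC))
cv2.imwrite("pics/p3.png",np.hstack(o))
E
```

```text
time: 15.95
ee_pos: [0.5255, -0.0005, 0.1522]
eef_rot: [0.609, 0.793, 0.0, 0.0]
ft_force: [0.1, 0.4, 1.0]
width: 0.0871
grip_force: 0.0
t 15.95 tcp [ 0.5255 -0.0005  0.1522] ang 104.93 tilt [ 0.0011  0.0001 -1.    ] F [0.1417 0.4414 1.0027] w 0.0871 g 0.0 j7 0.04310437149376864
turn units -0.008 then shift units [-0.012  -0.0199  2.3416]
```

View pics/p3.png

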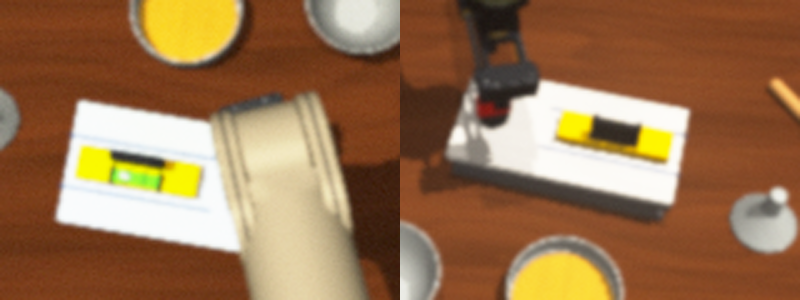

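The top view now shows the level whole, with the vial at (135,178) and the bubble near its hinge end at about (118,174). I can watch the bubble while turning, so I'll descend and grip the wing.

```bash
python3 -m crank '[[[0,0,0.6],0],[[0,0,0.8],0],[[0,0,0.6],0],[[0,0,0.3],0],[[0,0,0],0]]' 1
python3 -m crank '[[[0,0,0],0],[[0,0,0],0],[[0,0,0],0],[[0,0,0],0],[[0,0,0],0],[[0,0,0],0],[[0,0,0],0],[[0,0,0],0],[[0,0,0],0]]' 0 30
cat > bub.py <<'E'
from h import *
def bub(zt=0.092,N=6,show=True):
    im=np.mean([vision.camera("top").astype(float) for _ in range(N)],0).astype(np.float32)
    h=cv2.cvtColor(im.astype(np.uint8),cv2.COLOR_RGB2HSV); box=(170,185,240,228)
    k=np.zeros(h.shape[:2],np.uint8); k[box[1]:box[3],box[0]:box[2]]=1
    y=cv2.findNonZero((cv2.inRange(h,(18,130,90),(33,255,255)))*k)[:,0].astype(np.float32)
    g=cv2.findNonZero((cv2.inRange(h,(38,110,60),(85,255,255)))*k)[:,0].astype(np.float32)
    c,d=y.mean(0),np.linalg.eigh(np.cov(y.T))[1][:,1]; d*=np.sign(-d[0]); n=np.array([-d[1],d[0]])
    gm=g.mean(0); off=(gm-c)@n
    rc=cv2.minAreaRect(y); ctr=np.array(rc[0])
    s=np.arange(-14,14.01,.5); P=ctr+s[:,None]*d+off*n
    rows=[cv2.remap(im,(P[:,0]+e*n[0]).astype(np.float32)[None],(P[:,1]+e*n[1]).astype(np.float32)[None],cv2.INTER_LINEAR)[0] for e in(-1,0,1)]
    p=np.mean(rows,0)
    print("ctr",ctr,"size",rc[1],"off",off,"dir",d)
    if show: print(np.c_[s,p].round(1))
    return s,p
if __name__=="__main__": bub()
E
python3 bub.py
```

```text
time: 16.68
ee_pos: [0.5249, -0.0007, 0.0817]
eef_rot: [0.609, 0.793, -0.0, -0.0]
ft_force: [0.1, 0.1, -0.5]
width: 0.0871
grip_force: 0.0
time: 17.8
ee_pos: [0.5241, -0.0014, 0.0819]
eef_rot: [0.609, 0.793, -0.001, -0.001]
ft_force: [-6.2, -1.9, 3.1]
width: 0.0135
grip_force: 29.9
ctr [204.973  208.1622] size (48.66210174560547, 12.823122024536133) off -3.181860879545283 dir [-0.9856 -0.1691]
[[-14.  249.8 247.8   0. ]
 [-13.5 249.6 247.6   0. ]
 [-13.  249.3 247.1   0. ]
 [-12.5 248.2 245.7   0. ]
 [-12.  246.  242.4   0. ]
 [-11.5 240.7 235.2   0. ]
 [-11.  230.2 221.4   0. ]
 [-10.5 210.4 200.4   5.4]
 [-10.  180.7 175.6  18.7]
 [ -9.5 152.7 163.1  31.7]
 [ -9.  132.3 172.9  41.2]
 [ -8.5 124.6 192.8  47.5]
 [ -8.  131.9 218.1  49.9]
 [ -7.5 141.6 236.8  51.2]
 [ -7.  151.3 244.1  51.3]
 [ -6.5 158.4 248.7  51.6]
 [ -6.  161.4 249.8  52.1]
 [ -5.5 162.1 250.4  52.7]
 [ -5.  159.8 249.7  52.5]
 [ -4.5 155.9 248.3  52.1]
 [ -4.  149.9 244.9  51.4]
 [ -3.5 145.5 241.6  51.1]
 [ -3.  143.5 239.7  50.9]
 [ -2.5 143.3 239.5  50.9]
 [ -2.  148.3 243.   51.8]
 [ -1.5 153.7 246.5  52.8]
 [ -1.  158.5 248.8  53.3]
 [ -0.5 162.3 250.3  53.8]
 [  0.  163.6 250.7  55. ]
 [  0.5 164.6 250.8  57.1]
 [  1.  167.7 250.6  65.9]
 [  1.5 171.2 250.   77.8]
 [  2.  180.  248.6 100. ]
 [  2.5 189.8 246.7 122.7]
 [  3.  199.7 244.2 144.9]
 [  3.5 209.2 241.8 165.8]
 [  4.  214.6 241.  178.6]
 [  4.5 219.  241.  188.8]
 [  5.  219.9 242.5 189.7]
 [  5.5 220.  244.5 188.7]
 [  6.  216.4 246.1 178.8]
 [  6.5 211.3 247.4 166.9]
 [  7.  199.7 248.  144.8]
 [  7.5 185.5 248.  119.3]
 [  8.  170.4 245.7  96.7]
 [  8.5 154.1 241.4  73.9]
 [  9.  139.6 228.   61.4]
 [  9.5 127.5 210.6  52.3]
 [ 10.  134.4 192.6  46.9]
 [ 10.5 151.  180.3  42. ]
 [ 11.  180.7 193.3  31.1]
 [ 11.5 212.6 214.   17.1]
 [ 12.  230.8 229.8   7. ]
 [ 12.5 242.4 241.2   1.1]
 [ 13.  246.8 245.8   0.1]
 [ 13.5 248.7 247.9   0. ]
 [ 14.  249.4 248.6   0. ]]
```

The bubble's blue peak is at s≈5.15 px, and the vial middle is at s≈0.55 px (from both the vial ends and the marks). That puts it about 15 mm towards the hinge, so roughly 1.7 rad clockwise is needed. I'll start with 1.25 rad.

```bash
python3 -m crank '[[[0,0,-0.01],0.5],[[0,0,-0.016],0.85],[[0,0,-0.016],0.85],[[0,0,-0.016],0.85],[[0,0,-0.016],0.85],[[0,0,-0.016],0.85],[[0,0,-0.016],0.85],[[0,0,-0.016],0.85],[[0,0,-0.016],0.85],[[0,0,-0.016],0.85],[[0,0,-0.016],0.85]]'
python3 -m crank '[[[0,0,0],0],[[0,0,0],0],[[0,0,0],0],[[0,0,0],0],[[0,0,0],0],[[0,0,0],0],[[0,0,0],0]]'
cat > b2.py <<'E'
from bub import *
s,p=bub(show=False); w=np.clip(p[:,2]-58,0,None)*(abs(s-.5)<9); g=p[:,1]
e=[s[(s<-7)][np.argmin(g[s<-7])],s[s>8][np.argmin(g[s>8])]]
c=(w*s).sum()/w.sum(); print("bubble",c,"vial ends",e,"off mm",(c-.55)/.307); print(p[::2,2].round())
E
python3 b2.py; python3 go.py .525 -.001 .09 30
```

```text
time: 19.48
ee_pos: [0.5245, -0.0009, 0.087]
eef_rot: [0.959, 0.282, -0.001, -0.0]
ft_force: [-2.3, -0.8, 0.8]
width: 0.0138
grip_force: 30.0
time: 20.35
ee_pos: [0.525, -0.0009, 0.0871]
eef_rot: [0.959, 0.284, -0.0, 0.0]
ft_force: [-3.3, -0.4, -1.3]
width: 0.0142
grip_force: 30.0
ctr [204.9158 208.0773] size (49.01932144165039, 13.398004531860352) off -3.027495636057921 dir [-0.9856 -0.1692]
bubble 1.9139433183204735 vial ends [np.float64(-9.0), np.float64(10.5)] off mm 4.4428121117930734
[  0.   0.   0.   0.  14.  41.  53.  57.  58.  57.  56.  57.  69. 105.
 155. 191. 201. 184. 143.  96.  68.  59.  56.  53.  48.  36.  12.   0.
   0.]
t 20.65 tcp [ 0.525  -0.0009  0.0872] ang 32.97 tilt [-0.0003 -0.0001 -1.    ] F [-3.3841 -1.1625 -1.9454] w 0.0137 g 30.0 j7 -1.205233937856388
turn units 0.371 then shift units [-0.0018  0.0025 -0.0948]
```

```bash
python3 -m crank '[[[0,0,-0.01],0.5],[[0,0,-0.016],0.8],[[0,0,-0.016],0.8],[[0,0,-0.016],0.8],[[0,0,-0.01],0.6],[[0,0,0],0],[[0,0,0],0],[[0,0,0],0],[[0,0,0],0],[[0,0,0],0],[[0,0,0],0]]'
python3 b2.py
```

```text
time: 22.02
ee_pos: [0.5251, -0.001, 0.0892]
eef_rot: [0.999, 0.043, -0.0, 0.0]
ft_force: [-2.2, -1.8, -2.3]
width: 0.0139
grip_force: 30.0
ctr [203.8243 208.054 ] size (47.01811218261719, 12.658721923828125) off -3.0066025658538833 dir [-0.9851 -0.1717]
bubble -0.46395210578355156 vial ends [np.float64(-10.0), np.float64(9.5)] off mm -3.302775588871504
[  0.   0.   0.  11.  38.  53.  57.  58.  58.  60.  83. 129. 177. 201.
 202. 172. 122.  79.  62.  62.  62.  60.  53.  47.  36.  14.   0.   0.
   0.]
```

```bash
sed -i 's/ctr=np.array(rc\[0\])/ctr=np.array([204.95,208.12]);d=np.array([-.9856,-.1691]);n=np.array([-d[1],d[0]]);off=-3.1/' bub.py
python3 - <<'E'
from bub import *
s,p=bub(N=8,show=False); q=abs(s)<7; print(np.c_[s,p][q].round(1))
w=np.clip(p[:,2]-62,0,None); print((w*s).sum()/w.sum())
im=vision.camera("top")[190:226,178:232,::-1]; cv2.imwrite("pics/b3.png",cv2.resize(im,(756,504),interpolation=cv2.INTER_CUBIC))
E
```

```text
ctr [204.95 208.12] size (47.01811218261719, 12.658721923828125) off -3.1 dir [-0.9856 -0.1691]
[[ -6.5 158.7 247.5  58.1]
 [ -6.  163.9 249.6  58. ]
 [ -5.5 166.7 250.8  58.2]
 [ -5.  166.1 250.9  58.4]
 [ -4.5 165.  250.3  57.9]
 [ -4.  161.6 248.3  59.3]
 [ -3.5 158.9 245.4  64. ]
 [ -3.  160.7 240.4  78.6]
 [ -2.5 166.  236.2  96.9]
 [ -2.  181.3 235.6 123.8]
 [ -1.5 197.7 236.9 150.4]
 [ -1.  212.  241.1 171.8]
 [ -0.5 224.1 244.7 191.4]
 [  0.  228.  246.3 199.6]
 [  0.5 230.1 247.5 205.2]
 [  1.  227.9 247.9 201.5]
 [  1.5 223.6 248.2 191.6]
 [  2.  213.9 248.  172.4]
 [  2.5 202.7 247.5 151.4]
 [  3.  187.6 245.7 125.2]
 [  3.5 172.5 243.5 100.1]
 [  4.  161.9 241.3  82. ]
 [  4.5 153.4 239.8  67.8]
 [  5.  154.  242.   63.7]
 [  5.5 156.2 244.9  61. ]
 [  6.  160.4 247.5  61.2]
 [  6.5 164.1 249.7  62. ]]
0.5388479872083648
```

View pics/b3.png

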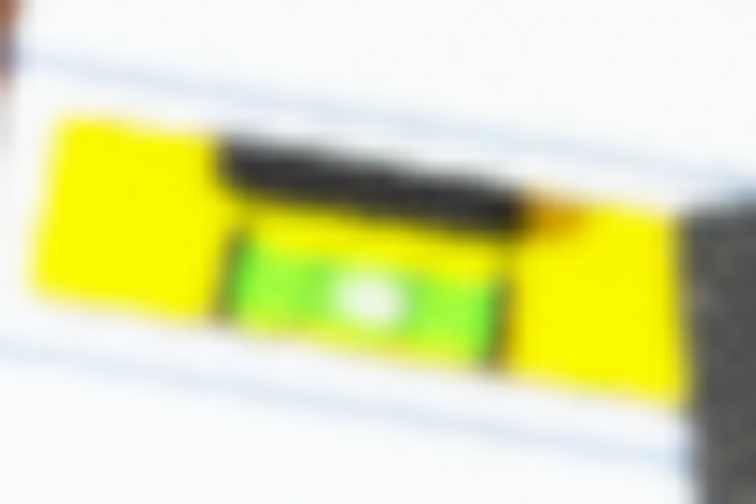

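The bubble sits at x≈368 in this crop, and the dark vial ends average x≈365. It is centred to within about 1 mm. I'll release the knob and lift.

```bash
python3 -m crank '[[[0,0,0],0],[[0,0,0],0],[[0,0,0],0],[[0,0,0],0],[[0,0,0],0],[[0,0,0],0]]' 1
python3 -m crank '[[[0,0,-0.4],0],[[0,0,-0.8],0],[[0,0,-1],0],[[0,0,-1],0],[[0,0,-0.6],0],[[0,0,0],0]]' 
python3 - <<'E'
from bub import *
s,p=bub(N=6,show=False); w=np.clip(p[:,2]-62,0,None); print((w*s).sum()/w.sum())
E
python3 go.py .568 .1715 .185 79.7
```

```text
time: 23.52
ee_pos: [0.5252, -0.0008, 0.0893]
eef_rot: [0.999, 0.043, 0.0, -0.0]
ft_force: [-0.6, -0.7, -0.0]
width: 0.0659
grip_force: 0.0
time: 24.28
ee_pos: [0.5258, -0.0008, 0.2045]
eef_rot: [0.999, 0.043, 0.001, 0.0]
ft_force: [0.6, -0.9, -0.5]
width: 0.0871
grip_force: 0.0
ctr [204.95 208.12] size (44.88805389404297, 12.587803840637207) off -3.1 dir [-0.9856 -0.1691]
0.7668965214973079
t 24.57 tcp [ 0.5247 -0.0009  0.2023] ang 4.97 tilt [-0.0016  0.0001 -1.    ] F [-0.0956 -0.7886  0.6118] w 0.087 g 0.0 j7 -1.6264464731906962
turn units -9.342 then shift units [5.9123 0.3935 0.5764]
```

```bash
python3 -m crank '[[[0,0,0],-0.4],[[0,0,0],-0.9],[[0,0,0],-0.9],[[0,0,0],-0.9],[[0,0,0],-0.9],[[0,0,0],-0.9],[[0,0,0],-0.9],[[0,0,0],-0.9],[[0,0,0],-0.9],[[0,0,0],-0.9],[[0,0,0],-0.84],[[0,0,0],0]]' 0 20
python3 -m crank '[[[0.4,0,0],0],[[0.8,0.1,0],0],[[0.9,0.1,0],0],[[0.9,0.1,0],0],[[0.9,0.05,0],0],[[0.9,0,0],0],[[0.7,0,0],0],[[0.4,0,0],0],[[0,0,0],0],[[0,0,0],0]]'
python3 go.py .5671 .171 .14 79.7
```

```text
time: 26.08
ee_pos: [0.525, -0.0009, 0.2028]
eef_rot: [0.768, 0.64, -0.0, -0.0]
ft_force: [0.2, 0.4, 0.6]
width: 0.0006
grip_force: 0.0
time: 27.32
ee_pos: [0.5673, 0.1705, 0.2032]
eef_rot: [0.768, 0.64, -0.0, 0.0]
ft_force: [-0.1, -0.2, -0.7]
width: 0.0005
grip_force: 0.0
t 27.32 tcp [0.5673 0.1705 0.2032] ang 79.61 tilt [-0.     -0.0006 -1.    ] F [-0.0954 -0.213  -0.6601] w 0.0005 g 0.0 j7 -0.701161448446208
turn units -0.011 then shift units [ 0.0152 -0.008   2.106 ]
```

```bash
python3 -m crank '[[[0,0,0.4],0],[[0,0,0.7],0],[[0,0,0.6],0],[[0,0,0.35],0],[[0,0,0.15],0],[[0,0,0.07],0],[[0,0,0],0],[[0,0,0],0]]' | egrep 'ee_pos|ft_'
for i in 1 2 3; do python3 -m crank '[[[0,0,0.03],0],[[0,0,0],0],[[0,0,0],0]]' | egrep 'ee_pos|ft_'; done
```

```text
ee_pos: [0.5674, 0.1715, 0.1357]
ft_force: [0.1, -0.4, 0.2]
ee_pos: [0.5672, 0.1714, 0.1343]
ft_force: [0.2, -0.3, -0.5]
ee_pos: [0.5672, 0.1714, 0.1334]
ft_force: [-0.3, -0.1, -0.9]
ee_pos: [0.5672, 0.1714, 0.1325]
ft_force: [-0.5, 0.6, 0.6]
```

```bash
for i in 1 2 3 4; do python3 -m crank '[[[0,0,0.03],0],[[0,0,0],0],[[0,0,0],0]]' | egrep 'ee_pos|ft_'; done
```

```text
ee_pos: [0.5672, 0.1714, 0.1316]
ft_force: [0.8, 0.2, -0.0]
ee_pos: [0.5672, 0.1714, 0.1307]
ft_force: [-0.5, 0.6, 1.0]
ee_pos: [0.5672, 0.1714, 0.1297]
ft_force: [0.1, 0.3, 0.1]
ee_pos: [0.5676, 0.1713, 0.1297]
ft_force: [-1.7, -1.6, 6.3]
```

```bash
python3 -m crank '[[[0,0,0.018],0],[[0,0,0],0],[[0,0,0],0],[[0,0,0],0],[[0,0,0],0],[[0,0,0],0],[[0,0,0],0]]' | egrep 'time|ee_pos|ft_'
python3 - <<'E'
from h import *
F=[];o=[]
for n,b in(("scene",(260,145,350,205)),("top",(160,180,250,240))):
    for _ in range(4): im=vision.camera(n); F.append(sensors.read_state()["ft_force"][2])
    o.append(cv2.resize(im[b[1]:b[3],b[0]:b[2],::-1],(400,267),interpolation=cv2.INTER_CUBIC))
print(F); cv2.imwrite("pics/f.png",np.hstack(o))
E
```

```text
time: 31.82
ee_pos: [0.5678, 0.1713, 0.1296]
ft_force: [-2.0, -2.2, 10.4]
[np.float64(9.612161692281882), np.float64(9.685580258296238), np.float64(9.109083914683739), np.float64(10.319876711724065), np.float64(9.884815790645696), np.float64(9.846801977807745), np.float64(10.170658250500923), np.float64(10.223815791711253)]
```

View pics/f.png

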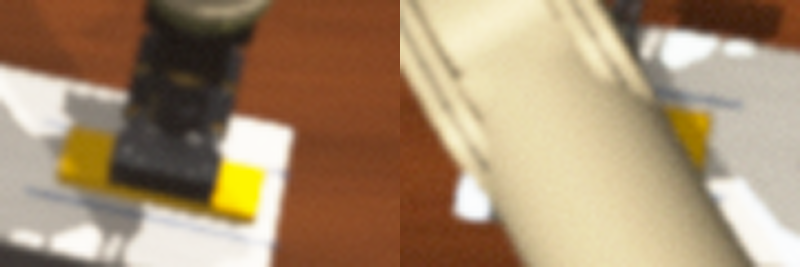

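The closed fingers press on the rail (about (165,165) in the left view) with a steady 10 N. The level still lies flat between the guide lines. The arm hides the bubble in this view, but it was centred just before pressing. I'm handing in.

```bash
python3 -c "
from bench import r
print(r.close_job())"
```

```text
the job is handed in; nothing more can be done
None
```

I set the level on the plate, turned the knob until the bubble was centred to within about 1 mm, and handed in while pressing at about 10 N; the arm hid the bubble during the press, and no verdict was returned.

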